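Open and present a combination padlock on the test bench

ROBOT

A 6-joint arm with a two-finger parallel gripper is mounted at the origin on the work surface. World frame = base frame: x ahead of the robot, y to its left, z up, the work surface at z = 0. Lengths are in mm, angles in rad, forces in N, time in s.
With the tool pointing down it reaches from about 325 to 750 mm from the base axis. Payload 7.6 kg.
Tool frame: the origin (TCP) lies at the centre of the arm's flange, where the gripper is bolted on; the fingertips stand 173 mm ahead of it and the grasp point (between the pads) lies 155 mm ahead of it (tip_reach is the distance from the TCP to the fingertips, in mm); z points along the fingers, y is the line along which they close (so a half turn about z gives the same grasp; the last joint's range is limited). The gripper opens to 85 mm and grips with 20 to 120 N. Pads are 22 mm wide; open, the fingers measure 114 mm over their backs; the gripper's body (76 mm by 85 mm) begins 54 mm behind the grasp point. The pads swing forward as they close: fully open they stand 13 mm farther back than shut.
Start: joints at [1.039, 0.052, 1.401, -0, 1.689, -0.07], TCP at [233.899, 470.022, 404.723] pointing down, gripper open.
Joint ranges: [-2.9, 2.9], [-0.91, 2.17], [0.12, 2.37], [-1.06, 4.2], [0.26, 2.73], [-2.93, 2.93]. Speed limits (rad/s): [2.57, 2.57, 3.01, 3.14, 3.14, 3.14].

INTERFACE

Orientations are given as a rotation vector (axis times angle).
In Python, from plant import get_obs, read_camera, get_calibration, job_done, tip_reach gives the robot as it stands. The module is installed in compiled form; this text tells all that it offers.
- The arm moves only by the tool drive_tool, never from a script. Its argument "commands" is one flat list of numbers, 4 for each row, row after row: the shift along the world's x, y, z in m, then the turn about the world's z in rad. In form: [tx, ty, tz, spin, tx, ty, tz, spin, ...]. A call has 1 to 20 rows; each row shifts and turns the commanded pose from where the row before left it; what a row does not reach is not made up. A row lasts 1/8 s, in which the tool goes at most 62.5 mm and 10.7 degrees, less where a joint would pass 70% of its speed; a pose out of reach is approached as far as the arm can. A call is refused whole if a number of a shift passes 0.0625 or a number of a turn 0.188, either way. A call with a gripper value outside its range is refused whole. "gripper" is the finger opening in m, from 0 to 0.0854, set as the call begins (left out, the last holds). The fingers move at their own pace and stop on an object; the grip force is fixed at half the most. Time passes only in rows, so rows that do not move let the fingers close. It gives the time, the measured TCP pose, the force, the opening and the grip force at its end, in the units of the state.
- get_obs(): the state, without advancing time (a new reading comes with each control period).
- read_camera(name): name is "scene" or "top"; returns the picture (400x640x3 uint8, blue, green, red); there is no depth.
- get_calibration(name): a dict with "fovy" (degrees; the focal length in pixels is half the picture's height over the tangent of half this angle, whatever the lens; pixels are square), "cx", "cy" (the principal point, pixels), "T" (4x4, takes a point from camera to world coordinates). Camera axes: x right, y up, looking along -z (the intrinsics and any distortion apply to the point x, -y, -z); pixel columns grow to the right and rows downward; lengths in mm; the calibration is good to about 2 mm. A picture is of the moment at which its call begins. get_calibration takes no time and is no camera call.
- job_done(): hands the job in; it is judged then, once.
The state is a dict: "t": time; "qpos": joint angles; "qd": joint speeds; "joint_torque": joint torques, N m; "ee_pos": TCP position; "eef_rot": TCP orientation; "force": force on the tool from outside, world axes, zero at the start; "wrist_torque": the same for the moment, N m; "width": opening from 0.0 (shut) to 1.0 (fully open); "finger_force": force on a finger pad.
Only numpy, scipy, OpenCV 4.12 (cv2) and the standard library are available. Lean on these libraries where they do the work, as an engineer would, in place of code of your own. Each camera call takes 0.05 s, during which the arm holds its last target. There are 200 camera calls.

TASK

Turn the padlock's dial clockwise (not the other way round), feeling its clicks, until its red mark clicks in at the yellow pointer, then let the dial sit in that notch and pull the shackle fully open. Lift the open lock out of the jig and hold it level, dial up, still and centred about 70 mm above the reader's blue glass without touching the reader; finish while still holding it there in the gripper, and leave the spindle, the screw tray and the white housing where they are.

Things in the scene. Friction and masses are not known exactly. Their poses are not given: they have to be found in the camera images.
- lock: Loose silver padlock lying dial up in the jig: body 54 (x) by 60 (y) by 26 mm thick (z), 0.32 to 0.46 kg in all. Origin: centre of the underside; z up through the dial, -x towards the shackle (roughly towards the robot at the start). Yellow pointer on top at the +x edge. The y sides are free between the jig's posts (about 42 mm clear along x): grip across y, lift straight up.
- dial_grip (a point): Point on the dial's axis over the middle of the lock body, half way up the dial's black round grip (30 mm in diameter, 20 mm tall: 10 mm above and 10 mm below this point). Under the grip lies the dial's flange, 42 mm in diameter and 3 mm thick, on the lock's top face. The lock's underside is 40 mm below this point.
- dial (a joint): Dial angle, rad, growing clockwise from above. 0 (or 6.283, a turn on): red mark (flange, side and top of the grip) at the yellow pointer, the opening notch. Starts about -2.3 to -0.9. Notches with ticks every 0.524 rad; a click takes about 0.1 N m; let go within 0.13 rad of a notch it snaps in. The shackle is freed only within 0.1 rad of 0. No turning with the shackle part way out.
- shackle (a joint): How far the shackle is out, m: 0 shut, 0.018 fully open (end stop). It slides straight out along the lock's -x, takes about 4 N when the dial frees it (else it is blocked after about 1 mm), and stays where it is left.
- shackle_grip (a point): Point midway between the legs of the steel U-shaped shackle, 12 mm short of its cross bar's centre line; 52 mm from the lock's middle towards -x when shut; moves with the shackle. Bar 10 mm thick, legs along the lock's x, 46 mm across outside, 26 mm inside. 13 mm above the lock's underside, 43 mm above the table; nothing beneath. Can be pinched from above across both legs (along y).
- jig: Blue plinth fixed to the bench, 64 mm (x) by 84 mm (y), top 30 mm above the table, with four steel corner posts 18 mm tall (1 mm play) that hold the lock against being turned or pulled. Origin: centre of its foot; its axes agree with the lock's at the start.
- reader_window (a point): Centre of the blue glass on top of the fixed black code reader (100 mm by 110 mm, 35 mm high, glass 58 mm square, level with its top); z up. It reads the label on the lock's underside from below.
- reader: The black code reader. Origin: centre of its foot, 35 mm below the glass.
- spindle: Bystander: loose turned steel spindle, 52 mm across, 70 mm tall. Origin: centre of its underside.
- screw_tray: Bystander: loose aluminium tray of screws, 60 by 80 by 20 mm. Origin: centre of its underside.
- housing: Bystander: loose white plastic switch housing, 40 by 32 mm, 24 mm high. Origin: centre of its underside.

How it is judged (in metres and radians):
On the way, in this order (a step that is already met when the one before it is completed fails the run):
1. the dial sits in the opening notch, red mark at the pointer, shackle still shut ((value of joint dial between -0.12 and 0.12 rad or value of joint dial between 6.1632 and 6.4032 rad) and value of joint shackle below 0.004 m), for 0.2 s.
2. the shackle is pulled open (value of joint shackle above 0.014 m), for 0.2 s.
At the end, for the whole second after the job is handed in: The shackle is out at least 14 mm; the lock is held by the gripper's fingers alone, still, dial up and level within 0.2 rad, its underside within 25 mm sideways of the centre of the reader's glass and 35 to 115 mm above it, touching neither reader nor jig (value of joint shackle above 0.014 m and horizontal distance between lock and reader_window below 0.025 m and height (world z) of lock between 0.07 and 0.15 m and z of dial_grip in the frame of reader above 0.105 m and angle between lock's own z axis and vertical below 0.2 rad and linear speed of lock below 0.03 m/s and contact force between the fingers and lock above 1 N and contact force between lock and reader below 0.1 N and contact force between lock and jig below 0.1 N); the arm keeps its last pose, push and grip.
It fails at once if a bystander is pushed away or tipped (distance of any of spindle, screw_tray, housing from where it was at the start of the episode above 0.02 m or angle between spindle's own z axis and vertical above 0.3 rad).
It fails at once if the dial is turned round the other way (anticlockwise past where it can start) (value of joint dial below -2.85 rad).
It also fails if it takes over 64 s, if anything falls off the work surface, if the arm or the gripper's body presses on something with over 40 N, if the wrist force passes 120 N, or if a joint passes its speed limit or range.

## Working session

There is one attempt and no reset: what is moved stays moved. The work goes in short steps, Python scripts to look and compute and a tool call to move; the robot and the scene stay as the last step left them, time stands still between calls to the robot, and variables do not carry over. Pictures are saved under pics/ and viewed, at most 10 in all, crops included, and the job is handed in when it is done.

Besides the shell and the picture viewer there is one more tool, called as a command line: name --argument value ..., lists and objects as JSON in quotes. drive_tool: Moves the arm, as the interface text tells. Its arguments: {"type":"object","properties":{"commands":{"type":"array"},"gripper":{"type":"number"}},"required":["commands"]}

```bash
mkdir -p pics && python3 - <<'E'
from plant import *
import cv2,numpy as np
o=get_obs();print(o['t'],o['ee_pos'],o['eef_rot'],o['width'],tip_reach)
for n in("scene","top"):
    cv2.imwrite(f"pics/{n}0.png",read_camera(n));c=get_calibration(n);print(n,c)
E
```

```text
0.0 [233.87898084 469.99638242 403.89178227] [-7.18869696e-01 -3.05776668e+00  2.34149605e-03] 0.9998702528924177 173.4
scene {'fovy': 53.05522927336417, 'cx': 325.2946505594391, 'cy': 212.73413836515422, 'T': array([[ 1.77608865e-01, -8.28205669e-01,  5.31535945e-01,
         9.39223179e+02],
       [ 9.83997900e-01,  1.57281646e-01, -8.37294244e-02,
        -4.78770794e+01],
       [-1.42556647e-02,  5.37901342e-01,  8.42887254e-01,
         6.40512430e+02],
       [ 0.00000000e+00,  0.00000000e+00,  0.00000000e+00,
         1.00000000e+00]])}
top {'fovy': 49.766788780363804, 'cx': 320.213369226917, 'cy': 206.43871765576333, 'T': array([[-1.98527149e-02,  9.93580749e-01, -1.11369500e-01,
         4.93870127e+02],
       [-9.99783469e-01, -1.90340319e-02,  8.40955941e-03,
         2.15512775e+01],
       [ 6.23576572e-03,  1.11512337e-01,  9.93743485e-01,
         8.83818574e+02],
       [ 0.00000000e+00,  0.00000000e+00,  0.00000000e+00,
         1.00000000e+00]])}
```

View pics/scene0.png

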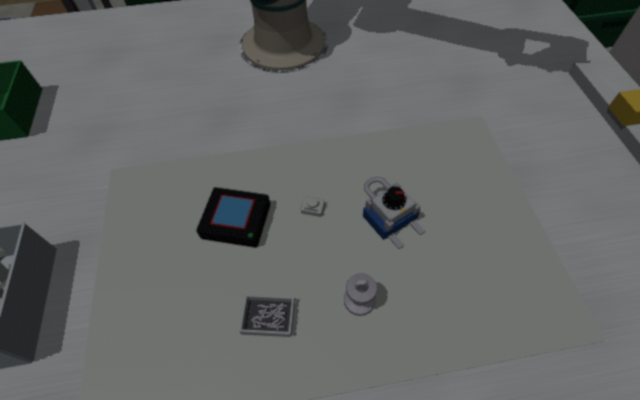

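View pics/top0.png

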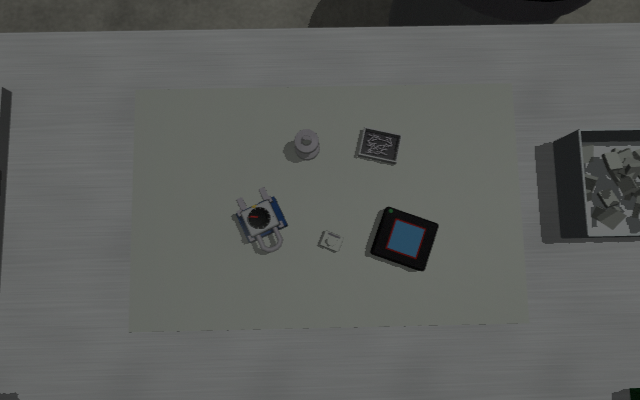

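The scene view shows the lock near (393,205), reader glass (233,212), housing (313,206), spindle (360,292) and tray (268,316). The top view shows the lock at (260,217) with its shackle towards (270,245), glass (405,239), housing (331,240), spindle (307,143), tray (380,145). Next I measure with masks and make a zoom of the lock.

```bash
cat > h.py <<'E'
from plant import *
import cv2,numpy as np
def ray(n,p):
    c=get_calibration(n);f=200/np.tan(np.radians(c['fovy']/2))
    d=np.array([(p[0]-c['cx'])/f,-(p[1]-c['cy'])/f,-1]);T=c['T'];return T[:3,3],T[:3,:3]@d
def plane(n,p,z):
    o,d=ray(n,p);return o+d*(z-o[2])/d[2]
def tri(p,q):
    o,d=ray('scene',p);e,g=ray('top',q)
    d=d/np.linalg.norm(d);g=g/np.linalg.norm(g)
    s=np.linalg.lstsq(np.c_[d,-g],e-o,rcond=None)[0]
    a,b=o+s[0]*d,e+s[1]*g;return (a+b)/2,np.linalg.norm(a-b)
def blobs(m,box,k=3):
    x0,y0,x1,y1=box;M=np.zeros(m.shape,np.uint8);M[y0:y1,x0:x1]=m[y0:y1,x0:x1]
    n,l,s,c=cv2.connectedComponentsWithStats(M)
    return [(s[i][4],c[i].round(1)) for i in sorted(range(1,n),key=lambda i:-s[i][4])[:k]],l
E
python3 - <<'E'
from h import *
R={}
for n,box,gb in(("scene",(355,165,430,250),(195,180,275,250)),("top",(230,180,295,260),(365,200,445,275))):
    im=cv2.imread(f"pics/{n}0.png");hsv=cv2.cvtColor(im,cv2.COLOR_BGR2HSV);H,S,V=cv2.split(hsv)
    red=((H<10)|(H>170))&(S>120)&(V>60);yel=(H>18)&(H<38)&(S>110)&(V>60);blk=(V<50);glass=(H>95)&(H<115)&(S>80)&(V>110)
    for k,m,b in(("red",red,box),("yel",yel,box),("blk",blk|red,box),("glass",glass,gb)):
        print(n,k,blobs(m.astype(np.uint8),b)[0]); R[n,k]=blobs(m.astype(np.uint8),b)[0]
    x0,y0,x1,y1=box
    cv2.imwrite(f"pics/{n}z.png",cv2.resize(im[y0:y1,x0:x1],None,fx=6,fy=6,interpolation=cv2.INTER_CUBIC))
a=cv2.imread("pics/scenez.png");b=cv2.imread("pics/topz.png")
h=max(a.shape[0],b.shape[0]);pad=lambda i:cv2.copyMakeBorder(i,0,h-i.shape[0],0,0,0)
cv2.imwrite("pics/zz0.png",np.clip(1.8*np.hstack([pad(b),pad(a)]),0,255).astype(np.uint8)[:600,:800])
print(b.shape)
print("glass",tri(R["scene","glass"][0][1],R["top","glass"][0][1]),plane("top",R["top","glass"][0][1],35))
for k in("blk","yel","red"):
  try: print(k,tri(R["scene",k][0][1],R["top",k][0][1]),plane("top",R["top",k][0][1],70))
  except Exception as e: print(k,e)
E
```

```text
scene red [(np.int32(17), array([399., 192.]))]
scene yel [(np.int32(6), array([402.7, 210.2]))]
scene blk [(np.int32(399), array([394. , 198.3])), (np.int32(339), array([390.2, 224.7])), (np.int32(5), array([409.2, 212.8]))]
scene glass []
top red [(np.int32(12), array([254.2, 216.3]))]
top yel [(np.int32(8), array([253.4, 206.1]))]
top blk [(np.int32(353), array([258.8, 217.6])), (np.int32(43), array([241.4, 221. ])), (np.int32(29), array([269.3, 230.9]))]
top glass []
(480, 390, 3)Traceback (most recent call last):
  File "<stdin>", line 14, in <module>
IndexError: list index out of range
```

View pics/zz0.png

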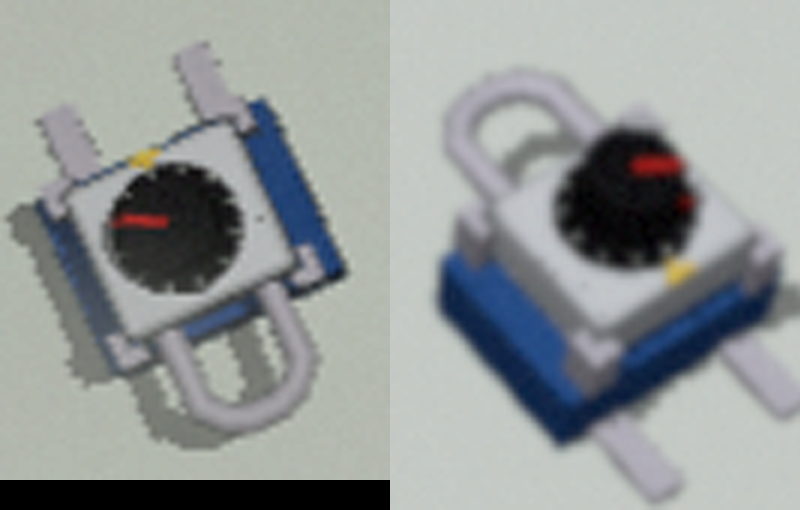

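The zoom shows the flange at about (174,228)/6 in the top crop, i.e. px (259,218). The pointer is at (146,160)/6, i.e. (254.3,206.7). The red mark points left, about 60° anticlockwise of the pointer, so the dial is at about -1.05 rad, two notches short. Next come glass, dial centre and yaw.

```bash
python3 - <<'E'
from h import *
R={}
for n,box,gb in(("scene",(355,165,430,250),(195,180,275,250)),("top",(230,180,295,260),(365,200,445,275))):
    im=cv2.imread(f"pics/{n}0.png");H,S,V=cv2.split(cv2.cvtColor(im,cv2.COLOR_BGR2HSV))
    print(n,"glass px hsv",[ (H[p],S[p],V[p]) for p in([(212,233)] if n=="scene" else [(239,405)])])
    g=(H>95)&(H<118)&(S>80)&(V>70);b,l=blobs(g.astype(np.uint8),gb);R[n,"glass"]=b[0][1];print(b[:1])
    q=np.argwhere(l==l[tuple(b[0][1].round().astype(int)[::-1])])[:,::-1].astype(np.float32)
    bx=cv2.boxPoints(cv2.minAreaRect(q));P=np.array([plane(n,p,35)[:2] for p in bx]);print("glass box",P.round(),np.linalg.norm(np.roll(P,-1,0)-P,axis=1).round(1))
    red=((H<10)|(H>170))&(S>120)&(V>50);blk=(V<60)&(S<90)
    blk=((blk|red)*1).astype(np.uint8);blk=cv2.morphologyEx(blk,cv2.MORPH_OPEN,np.ones((5,5),np.uint8))
    bb=(375,178,418,218) if n=="scene" else (243,203,275,234)
    b,l=blobs(blk,bb);i=l[tuple(b[0][1].round().astype(int)[::-1])];q=np.argwhere(l==i)[:,::-1].astype(np.float32)
    print("dial",b[:1],q.min(0),q.max(0),cv2.minEnclosingCircle(q));R[n,"dial"]=b[0][1]
    ye=(H>18)&(H<38)&(S>90)&(V>50);R[n,"yel"]=blobs(ye.astype(np.uint8),box)[0][0][1]
    blue=(H>100)&(H<125)&(S>110)
    q=np.argwhere(blobs(blue.astype(np.uint8),box)[1]>0)[:,::-1].astype(np.float32)
    if n=="top":
        bx=cv2.boxPoints(cv2.minAreaRect(q));P=np.array([plane(n,p,25)[:2] for p in bx])
        E=np.roll(P,-1,0)-P;print("jig",P.mean(0),np.linalg.norm(E,axis=1),np.degrees(np.arctan2(E[:,1],E[:,0])))
for k in("glass","dial","yel"):
    print(k,tri(R["scene",k],R["top",k]))
for z in(59,65,70): print(z,plane("top",R["top","dial"],z),plane("scene",R["scene","dial"],z))
for nm,p in(("spindle",(307,143)),("tray",(380,145)),("housing",(331,240))): print(nm,plane("top",p,20))
E
```

```text
scene glass px hsv [(np.uint8(102), np.uint8(158), np.uint8(100))]
[(np.int32(833), array([232.3, 211.2]))]
glass box [[ 539. -188.]
 [ 481. -178.]
 [ 505. -116.]
 [ 562. -128.]] [58.7 66.7 57.6 63.8]
dial [(np.int32(90), array([390.6, 193.7]))] [386. 188.] [395. 199.] ((391.7962951660156, 193.61111450195312), 6.269375324249268)
top glass px hsv [(np.uint8(102), np.uint8(148), np.uint8(95))]
[(np.int32(851), array([405.6, 238.3]))]
glass box [[ 506. -115.]
 [ 560. -136.]
 [ 540. -189.]
 [ 487. -169.]] [57.6 57.1 57.5 56.7]
dial [(np.int32(354), array([259.1, 217.9]))] [248. 207.] [269. 228.] ((258.40362548828125, 217.7469940185547), 11.239472389221191)
jig [566.9333451  131.94869429] [82.7754106  63.11873511 82.18711166 62.80135788] [ -65.74416346 -155.75650779  114.03274401   24.78073037]
glass (array([ 522.7351579 , -152.19219903,   34.89333616]), np.float64(0.2821221565303247))
dial (array([564.67175875, 128.19597185,  73.6300678 ]), np.float64(4.104059524832189))
yel (array([589.83517919, 142.38043989,  56.39972681]), np.float64(0.5421220253962633))
59 [566.44199255 132.17636997  59.        ] [554.74452634 130.61563401  59.        ]
65 [565.91408107 131.37164688  65.        ] [558.71154716 128.77396009  65.        ]
70 [565.47415484 130.7010443   70.        ] [562.01739784 127.23923181  70.        ]
spindle [721.99827924  38.71878149  20.        ]
tray [ 715.07759599 -110.8490645    20.        ]
housing [522.7757471   -5.97546566  20.        ]
```

```bash
python3 - <<'E'
from h import *
print(tri((394,198.3),(259,217.8)))
for n,p in(("top",(254.2,216.3)),("scene",(399.,192.))):
    r=plane(n,p,79);d=r[:2]-[566.2,131.4];print(r,d,np.degrees(np.arctan2(d[1],d[0])))
print(tri((399,192),(254.2,216.3)), get_obs()['ee_pos'])
E
```

```text
(array([566.60836814, 132.67039541,  60.95469988]), np.float64(1.153990701820396))
[567.86413253 138.64319785  79.        ] [1.66413253 7.24319785] 77.06078172710849
[567.2112733  139.52027459  79.        ] [1.0112733  8.12027459] 82.90111421880376
(array([567.85526346, 138.82730078,  80.04019884]), np.float64(0.6838626652779158)) [233.88437685 470.00369626 403.92796168]
```

drive_tool --commands '[0.0415,-0.0423,0,-0.03,0.0415,-0.0423,0,-0.03,0.0415,-0.0423,0,-0.03,0.0415,-0.0423,0,-0.03,0.0415,-0.0423,0,-0.03,0.0415,-0.0423,0,-0.03,0.0415,-0.0423,0,-0.03,0.042,-0.0422,0,-0.03,0,0,-0.05,0,0,0,-0.05,0,0,0,0,0,0,0,0,0]' --gripper 0.06

```text
t: 1.6
ee_pos: [566.8, 131.9, 307.0]
eef_rot: [1.079, 2.948, 0.002]
force: [0.5, 1.5, 0.3]
width: 0.702
finger_force: 0.0
```

drive_tool --commands '[0,0,-0.035,0,0,0,-0.025,0,0,0,-0.008,0,0,0,0,0,0,0,0,0]'

```text
t: 2.22
ee_pos: [567.0, 131.9, 238.9]
eef_rot: [1.079, 2.947, 0.003]
force: [-0.4, 0.6, -0.2]
width: 0.705
finger_force: 0.0
```

drive_tool --commands '[-0.0005,0,-0.003,0,0,0,0,0]'

```text
t: 2.48
ee_pos: [565.9, 131.7, 233.9]
eef_rot: [1.08, 2.95, 0.0]
force: [0.0, -0.7, 0.5]
width: 0.699
finger_force: 0.0
```

drive_tool --commands '[0,0,0,0,0,0,0,0,0,0,0,0,0,0,0,0,0,0,0,0,0,0,0,0]' --gripper 0.0

```text
t: 3.22
ee_pos: [566.1, 131.8, 234.2]
eef_rot: [1.079, 2.949, 0.001]
force: [0.6, 1.2, 4.8]
width: 0.326
finger_force: 59.7
```

drive_tool --commands '[0,0,0.0005,-0.131,0,0,0,-0.131,0,0,0,-0.131,0,0,0,-0.131,0,0,0,0,0,0,0,0]'

```text
t: 3.98
ee_pos: [566.0, 131.9, 234.3]
eef_rot: [1.804, 2.572, 0.001]
force: [4.5, 4.0, 1.4]
width: 0.324
finger_force: 59.6
```

```bash
python3 - <<'E'
from h import *
o=get_obs();print(o['wrist_torque'],o['force'],o['eef_rot'],o['qpos'])
E
```

```text
[ 0.59863965 -0.6773239  -0.01390573] [4.49596591 3.98246093 1.42523777] [1.80359690e+00 2.57186104e+00 1.49832877e-03] [ 1.65362999e-01  3.26915572e-01  1.43679180e+00  4.46311134e-04
  1.37697006e+00 -1.82348937e-01]
```

drive_tool --commands '[0,0,0,-0.131,0,0,0,-0.131,0,0,0,-0.131]'

```text
t: 4.35
ee_pos: [566.2, 131.9, 234.3]
eef_rot: [2.276, 2.165, 0.003]
force: [5.9, 4.9, -0.4]
width: 0.33
finger_force: 59.6
```

```bash
python3 - <<'E'
from h import *
o=get_obs();print(o['wrist_torque'][2],o['force'],o['eef_rot'])
E
```

```text
-0.014854753175298805 [ 5.92066369  4.89707923 -0.44227481] [2.27583132 2.16461479 0.00268677]
```

drive_tool --commands '[0,0,0,-0.131,0,0,0,0,0,0,0,0]'

```text
t: 4.72
ee_pos: [566.2, 131.9, 234.3]
eef_rot: [2.408, 2.016, 0.003]
force: [5.1, 3.9, -0.0]
width: 0.321
finger_force: 59.6
```

```bash
python3 - <<'E'
from h import *
o=get_obs();print(o['wrist_torque'],o['force'],o['eef_rot'])
E
```

```text
[ 0.61421171 -1.05374711  0.02450415] [ 5.10345865  3.90991683 -0.01031382] [2.40838665 2.01590651 0.0031408 ]
```

drive_tool --commands '[0,0,0,0,0,0,0,0,0,0,0,0,0,0,0.03,0,0,0,0.04,0,-0.05,-0.02,0.02,-0.161,-0.05,-0.02,0,-0.161,-0.05,-0.02,0,-0.161,-0.03,-0.02,0,-0.161,0,0,0,-0.162,0,0,0,-0.162,0,0,0,0,0,0,0,0]' --gripper 0.07

```text
t: 6.35
ee_pos: [385.9, 51.7, 324.2]
eef_rot: [3.07, 0.666, -0.0]
force: [-0.4, 0.4, 0.1]
width: 0.813
finger_force: 0.0
```

```bash
python3 - <<'E'
from h import *
I=[]
for n,box in(("scene",(355,165,430,250)),("top",(230,180,295,265))):
    im=read_camera(n);x0,y0,x1,y1=box
    H,S,V=cv2.split(cv2.cvtColor(im,cv2.COLOR_BGR2HSV));red=((H<10)|(H>170))&(S>120)&(V>50)
    b=blobs(red.astype(np.uint8),box)[0];print(n,b)
    for z in(79,): 
        for B in b: d=plane(n,B[1],z)[:2]-[566.4,131.7];print(d,np.degrees(np.arctan2(d[1],d[0])))
    I.append(cv2.resize(im[y0:y1,x0:x1],None,fx=5,fy=5,interpolation=cv2.INTER_CUBIC))
h=425;print(get_obs()['t'])
cv2.imwrite("pics/z1.png",np.clip(1.8*np.hstack([cv2.resize(i,(375,h)) for i in I]),0,255).astype(np.uint8))
E
```

```text
scene [(np.int32(21), array([397.4, 194.9])), (np.int32(8), array([400.1, 205.9]))]
[6.16123313 3.48108022] 29.46633201555777
[28.74700206  1.78057377] 3.544341615005718
top [(np.int32(21), array([256. , 213.1]))]
[7.41652675 3.55827719] 25.630609426025543
6.45
```

View pics/z1.png

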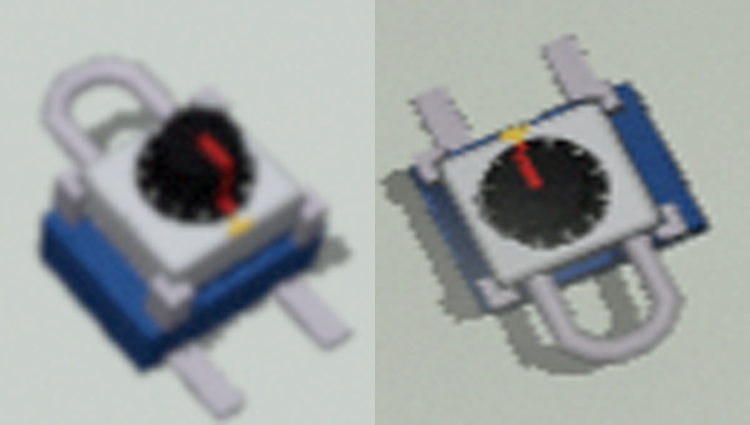

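The red mark now points straight at the yellow pointer in both views. Next I check the shackle's position: cross bar at about (271.5,249) in top and about (366,184) in scene.

```bash
python3 - <<'E'
from h import *
# crossbar apex centre, U centre
def proj(n,P):
    c=get_calibration(n);f=200/np.tan(np.radians(c['fovy']/2));q=np.linalg.inv(c['T'])@np.r_[P,1]
    return c['cx']-f*q[0]/q[2],c['cy']+f*q[1]/q[2]
u=np.array([np.cos(.426),np.sin(.426)]);v=np.array([-u[1],u[0]]);c=np.array([566.4,131.7])
for n in("scene","top"):
    im=read_camera(n);s=6;x0,y0=(355,165) if n=="scene" else (230,180)
    im=cv2.resize(np.clip(1.8*im[y0:y0+85,x0:x0+65],0,255).astype(np.uint8),None,fx=s,fy=s,interpolation=cv2.INTER_CUBIC)
    for P in(c-64*u,c-50*u+18*v,c-50*u-18*v,c-40*u-18*v,c-40*u+18*v,c-50*u):
        p=proj(n,np.r_[P,43]);cv2.circle(im,(int((p[0]-x0+.5)*s),int((p[1]-y0+.5)*s)),3,(0,0,255),-1)
    cv2.imwrite(f"pics/s_{n}.png",im)
cv2.imwrite("pics/z2.png",np.hstack([cv2.imread("pics/s_scene.png"),cv2.imread("pics/s_top.png")]))
print(get_obs()['t'],c-50*u)
E
```

```text
6.55 [520.86870216 111.03841929]
```

View pics/z2.png

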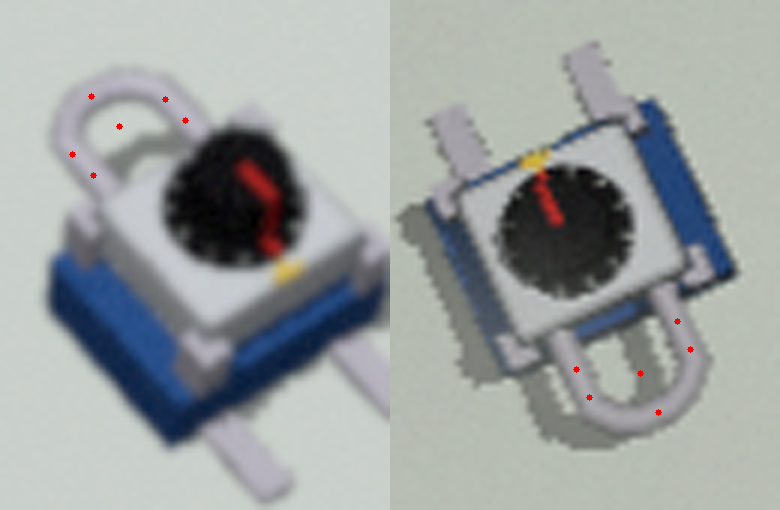

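Dots at z=43 fall on the shackle's legs and cross bar in both views, so position and height are confirmed.

drive_tool --commands '[0.045,0.02,0,0,0.045,0.02,0,0,0.045,0.0193,0,0,0,0,-0.04,0,0,0,-0.04,0,0,0,-0.03,0,0,0,-0.018,0,0,0,0,0,0,0,0,0]'

```text
t: 7.68
ee_pos: [521.5, 111.1, 197.7]
eef_rot: [3.071, 0.661, 0.004]
force: [0.2, -0.7, 0.2]
width: 0.821
finger_force: 0.0
```

drive_tool --commands '[0,0,0,0,0,0,0,0,0,0,0,0,0,0,0,0,0,0,0,0,0,0,0,0]' --gripper 0.0

```text
t: 8.43
ee_pos: [521.3, 111.0, 197.8]
eef_rot: [3.071, 0.661, 0.004]
force: [-2.0, -1.2, 5.7]
width: 0.519
finger_force: 60.1
```

drive_tool --commands '[-0.004,-0.0018,0,0,-0.004,-0.0018,0,0,-0.004,-0.0018,0,0,-0.0044,-0.002,0,0,0,0,0,0,0,0,0,0]'

```text
t: 9.18
ee_pos: [504.7, 103.6, 197.3]
eef_rot: [3.071, 0.661, 0.003]
force: [0.9, 0.7, 5.8]
width: 0.513
finger_force: 60.8
```

drive_tool --commands '[-0.0014,-0.0006,0,0,0,0,0,0]'

```text
t: 9.43
ee_pos: [504.0, 103.3, 197.7]
eef_rot: [-3.071, -0.661, -0.01]
force: [7.8, 2.4, 2.7]
width: 0.516
finger_force: 60.7
```

drive_tool --commands '[0,0,0,0,0,0,0,0,0,0,0,0,0,0,0.03,0,0,0,0.04,0,0,0,0.03,0,-0.04,-0.02,0.02,0,-0.05,-0.02,0,0,-0.03,-0.01,0,0,0,0,0,0,0,0,0,0]' --gripper 0.0854

```text
t: 10.8
ee_pos: [383.4, 53.1, 316.4]
eef_rot: [3.071, 0.66, 0.001]
force: [-0.8, -0.8, 0.6]
width: 0.998
finger_force: 0.0
```

```bash
python3 - <<'E'
from h import *
R={};I=[]
for n,box in(("scene",(345,155,430,250)),("top",(230,180,300,270))):
    im=read_camera(n);x0,y0,x1,y1=box
    H,S,V=cv2.split(cv2.cvtColor(im,cv2.COLOR_BGR2HSV));red=((H<10)|(H>170))&(S>120)&(V>50)
    R[n,'red']=blobs(red.astype(np.uint8),box)[0][0][1]
    ye=(H>18)&(H<38)&(S>90)&(V>50);R[n,"yel"]=blobs(ye.astype(np.uint8),box)[0][0][1]
    I.append(cv2.resize(im[y0:y1,x0:x1],(400,450),interpolation=cv2.INTER_CUBIC))
for k in('red','yel'):print(k,tri(R["scene",k],R["top",k]))
print(get_obs()['t'])
cv2.imwrite("pics/z3.png",np.clip(1.8*np.hstack(I),0,255).astype(np.uint8))
E
```

```text
red (array([573.94791131, 135.06797519,  80.7018734 ]), np.float64(0.6563956013247094))
yel (array([589.47043598, 142.31872659,  56.48989492]), np.float64(0.2503241732375454))
10.9
```

View pics/z3.png

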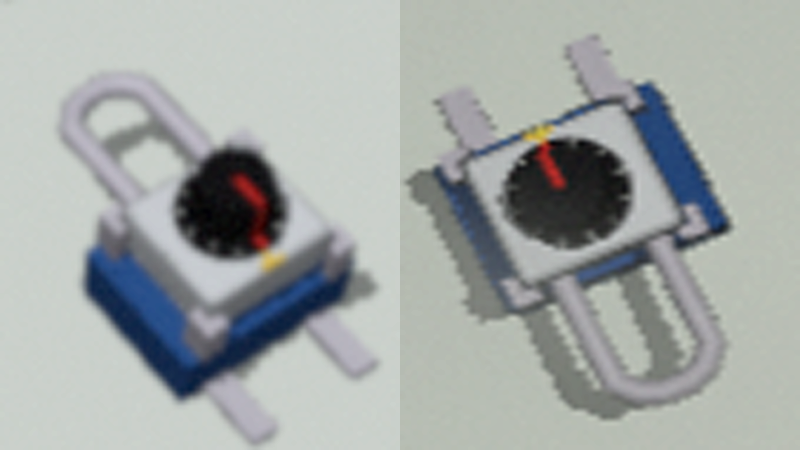

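Shackle is fully out and the mark still at the pointer; the lock has not shifted (pointer within 0.4 mm). Now I grip across y.

drive_tool --commands '[0.045,0.0195,0,0,0.045,0.0195,0,0,0.045,0.0195,0,0,0.0452,0.0188,0,0,0,0,0,0,0,0,-0.04,0,0,0,-0.04,0,0,0,-0.02,0,0,0,0,0,0,0,0,0]'

```text
t: 12.15
ee_pos: [563.9, 130.4, 218.2]
eef_rot: [3.071, 0.661, 0.005]
force: [-0.2, 0.3, -0.1]
width: 1.0
finger_force: 0.0
```

drive_tool --commands '[0,0,-0.009,0,0,0,-0.004,0,0,0,0,0,0,0,0,0]'

```text
t: 12.65
ee_pos: [563.3, 130.3, 203.4]
eef_rot: [3.071, 0.661, 0.0]
force: [-0.3, -0.3, -1.0]
width: 0.998
finger_force: 0.0
```

drive_tool --commands '[0,0,0,0,0,0,0,0,0,0,0,0,0,0,0,0,0,0,0,0,0,0,0,0]' --gripper 0.0

```text
t: 13.4
ee_pos: [563.5, 130.3, 203.8]
eef_rot: [3.071, 0.661, 0.002]
force: [0.4, 0.3, 5.0]
width: 0.692
finger_force: 67.9
```

drive_tool --commands '[0,0,0.008,0,0,0,0.012,0,0,0,0.016,0,0,0,0.02,0,0,0,0.015,0,0,0,0.005,0,0,0,0,0,0,0,0,0]'

```text
t: 14.4
ee_pos: [563.1, 130.3, 278.2]
eef_rot: [3.071, 0.661, -0.003]
force: [0.1, -0.2, -3.7]
width: 0.689
finger_force: 66.9
```

drive_tool --commands '[-0.0015,-0.01,0,0,-0.003,-0.02,0,0,-0.0045,-0.03,0,0,-0.0055,-0.036,0,0,-0.0055,-0.036,0,0,-0.0055,-0.036,0,0,-0.0055,-0.036,0,0,-0.0045,-0.03,0,0,-0.0035,-0.024,0,0,-0.0025,-0.016,0,0,-0.0015,-0.0098,0,0,0,0,0,0,0,0,0,0,0,0,0,0,0,0,0,0]'

```text
t: 16.27
ee_pos: [520.4, -153.1, 279.2]
eef_rot: [3.071, 0.662, 0.0]
force: [-0.2, 1.0, -4.2]
width: 0.687
finger_force: 66.9
```

```bash
python3 - <<'E'
from h import *
I=[]
for n in("scene","top"):
    im=read_camera(n); x0,y0,x1,y1=(170,120,350,260) if n=="scene" else (340,170,480,290)
    I.append(cv2.resize(im[y0:y1,x0:x1],(400,400),interpolation=cv2.INTER_CUBIC))
o=get_obs();print(o['t'],o['ee_pos'],o['force'],np.abs(o['qd']).max(),o['finger_force'])
cv2.imwrite("pics/z4.png",np.clip(1.8*np.hstack(I),0,255).astype(np.uint8))
E
```

```text
16.375 [ 520.37158618 -153.22245729  279.22420701] [-0.13547249 -0.61989802 -4.41708425] 0.0036704536594496717 66.91152691841125
```

View pics/z4.png

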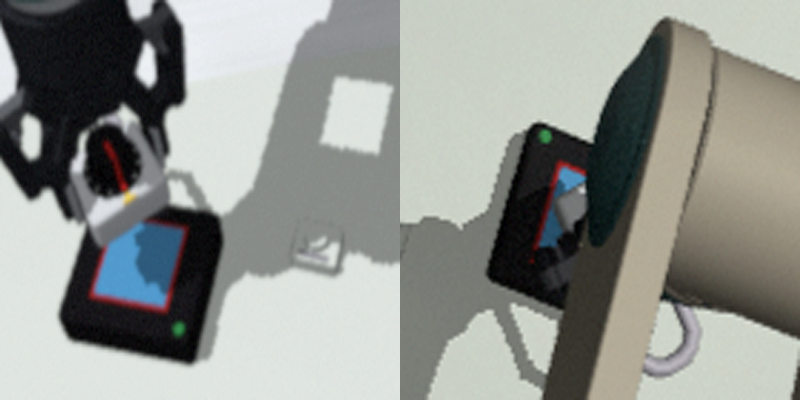

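The lock is held level over the glass with the shackle out. The pointer is at about px (227,189) in the scene view. I do one numeric check there and then hand in.

```bash
python3 - <<'E'
from h import *
p=plane("scene",(227.2,189.3),131.5);c=p[:2]-25.6*np.array([.911,.413]);e=np.linalg.norm(c-[522.7,-152.2]);print(p,c,e)
if e<12: print(job_done())
E
```

```text
[ 546.43161042 -141.11288258  131.5       ] [ 523.11001042 -151.68568258] 0.657746877482732
the job is handed in; nothing more can be done
None
```

I turned the dial two clicks clockwise to the opening notch, pulled the shackle fully open, and handed the job in at about 16.4 s with the gripper holding the lock level, about 70 mm above the reader's glass and about 1 mm off its centre; the verdict was not shown to me.

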